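Load a keyed coil former onto the coil winder

TASK

Load the coil winder: take the orange coil former, turn it so that the flat side of its D-shaped bore lines up with the flat on the winder's upright spindle, lower it over the spindle until it sits fully home on the round faceplate, and let go. Leave the blue former and the amber jar where they stand.

Things in the scene. Friction and masses are not known exactly. Their poses are not given: they have to be found in the camera images.
- former_center (a point): Orange coil former, loose, upright: two square flanges 50 x 50 x 6 mm on a round tube (32 mm dia), 36 mm tall in all, 60 g. Through D-bore along z: 21 mm dia, flat 3 mm from the axis on the +x side, marked by a white bar on the top flange. Point: its centre, 18 mm above the underside, on the bore axis; z up, x towards the flat, x and y square to the flange edges. Grip it across two flange edges.
- spindle_seat (a point): Fixed steel spindle (does not turn) of the grey winder: D-shaft 18 mm dia, flat 1 mm from its axis on the +x side, 34 mm tall, top 10 mm tapered; enters the bore up to 1.5 mm off and 10 degrees misturned. Point: on its axis, at the top of the round faceplate (80 mm dia) where the former's underside rests; z up, x towards the flat, marked by a red bar at the rim. Housing 160 x 190 mm, 8 mm lower.
- other_center (a point): Blue former, a bystander of the same outer size as the orange one but with a plain round bore and no white bar; loose, standing on the bench. This point is its centre, 18 mm above its underside.
- jar_center (a point): Small closed jar of amber glass with a black cap, a bystander, 44 mm in diameter and 55 mm tall, standing loose on the bench. This point is its centre, half-way up.
Mind the look-alikes: they are no part of the job. Of the things that look like the part that bears former_center, take the one that is nearest to the robot's base at the start.

How it is judged:
By the outcome, as a careful person would: the job done as asked, in the order asked, and still so for the second after the job is handed in, with the robot touching nothing.
It also fails if it takes over 38 s, if anything falls off the work surface, if the arm or the gripper's body presses on something with over 40 N, if the wrist force passes 120 N, or if a joint passes its speed limit or range.

ROBOT

A 6-joint arm with a two-finger parallel gripper is mounted at the origin on the work surface. World frame = base frame: x ahead of the robot, y to its left, z up, the work surface at z = 0. Lengths are in mm, angles in rad, forces in N, time in s.
With the tool pointing down it reaches from about 400 to 825 mm from the base axis. Payload 7 kg.
Tool frame: the origin (TCP) lies at the very end of the fingers, on their centre line; the grasp point (between the pads) lies 19 mm behind it; z points along the fingers, x is the direction in which the jaws open and shut, and the axes are right-handed (so a half turn about z gives the same grasp; the last joint's range is limited). The gripper opens to 85 mm and grips with 20 to 120 N. Pads are 22 mm wide; open, the fingers measure 114 mm over their backs; the gripper's body (76 mm by 85 mm) begins 54 mm behind the grasp point. The pads swing forward as they close: fully open they stand 13 mm farther back than shut.
Start: joints at [1.574, 0.359, 0.012, 0, -1.224, -0.288], TCP at [189.661, 647.784, 209.002] pointing down, gripper open.
Joint ranges: [-3.07, 3.07], [-1.43, 2.12], [-1.02, 1.25], [-3.03, 1.67], [-3.05, -0], [-3.03, 3.03]. Speed limits (rad/s): [2.39, 2.39, 3.01, 3.14, 3.14, 3.14].

INTERFACE

Orientations are given as [roll, pitch, yaw] about the fixed x, y, z axes, in that order (R = Rz(yaw) Ry(pitch) Rx(roll)).
In Python, from bench import status, capture, get_calibration, job, spot_in, trace gives the robot as it stands.
- The arm moves only by the tool arm_command, never from a script. Its argument "targets" is one flat list of numbers, 6 for each row, row after row: the shift along the tool's x, y, z as a fraction of full scale, then the turn, a rotation vector about the tool's x, y, z as a fraction of full scale. A call has 1 to 20 rows; each row is the pose to reach, as a shift and turn from the pose commanded when the call began, along the tool's axes at that moment; what a row does not reach only later rows make up. Full scale, the value 1, is 80 mm for a shift and 90 degrees for a turn. A row lasts 1/10 s, in which the tool goes at most 50 mm and 8.59 degrees, less where a joint would pass 70% of its speed; a pose out of reach is approached as far as the arm can. A call with a number of a shift or a turn outside -1 to 1 is refused whole. A call with a gripper value outside its range is refused whole. "grip" is the closure, from 0 (fully open) to 1 (shut), set as the call begins (left out, the last holds). The fingers move at their own pace and stop on an object; "grip_force" is the grip in N (left out, the last holds). Time passes only in rows, so rows that repeat a pose let the fingers close. It gives the time, the measured TCP pose, the force and the opening at its end, in the units of the state.
- status.read_state(): the state, without advancing time (a new reading comes with each control period).
- capture(name): name is "scene" or "top"; returns (picture, depth): 400x640x3 uint8, red, green, blue; 400x640 float32, mm along the optical axis (not along the pixel's ray), 0 where there is no reading.
- get_calibration(name): a dict with "mtx" (3x3 intrinsics, pixels), "dist_coeffs" ([k1, k2, p1, p2, k3] as OpenCV has them; the pictures are not rectified), "T" (4x4, takes a point from camera to world coordinates). Camera axes: x right, y down, z forward; pixel columns grow to the right and rows downward; lengths in mm; the calibration is good to about 2 mm. A picture is of the moment at which its call begins. get_calibration takes no time and is no camera call.
- job.job_done(): hands the job in, once; it reports no verdict.
Trained networks look in the newest picture that a camera, given by its name, has taken for a name from the list of things; names that differ only in an ending like _2 or _b are one class to them, and where a whole thing is asked for, a point or a joint stands for the part that bears it (a point fixed in the world has none). Each returns a list of dicts, best first, with "p" (0 to 1); they miss things now and then, are a little off and sometimes report something else, mostly with a low value. They report only what shows in the picture. A call takes as long as a camera call. They do not tell look-alikes from the thing itself.
- spot_in(camera, label): "bbox" ([left, top, right, bottom] in pixels, round what is visible of it).
- trace(camera, label): "region" (400x640 bool, what is visible of it) and "bbox" ([left, top, right, bottom] in pixels, round what is visible of it).
The state is a dict: "t": time; "joint_positions": joint angles; "dq": joint speeds; "effort": joint torques, N m; "tcp_pos": TCP position; "eef_rot": TCP orientation; "ft_force": force on the tool from outside, world axes, zero at the start; "torque": the same for the moment, N m; "opening": opening from 0.0 (shut) to 1.0 (fully open).
Only numpy, scipy, OpenCV 4.12 (cv2) and the standard library are available. Lean on these libraries where they do the work, as an engineer would, in place of code of your own. Each camera call takes 0.05 s, during which the arm holds its last target.

## Working session

There is one attempt and no reset: what is moved stays moved. The work goes in short steps, Python scripts to look and compute and a tool call to move; the robot and the scene stay as the last step left them, time stands still between calls to the robot, and variables do not carry over. Pictures are saved under pics/ and viewed, and the job is handed in when it is done.

Besides the shell and the picture viewer there is one more tool, called after "Emit:" as a command line: name --argument value ..., lists and objects as JSON in quotes. arm_command: Moves the arm, as the interface text tells. Shift numbers are shares of 80 mm and turn numbers shares of 90 degrees, none past 1 either way. Its arguments: {"type":"object","properties":{"targets":{"type":"array"},"grip":{"type":"number"},"grip_force":{"type":"number"}},"required":["targets"]}

```bash
mkdir -p pics; cat > h.py <<'E'
import numpy as np, cv2
from bench import status, capture, get_calibration, job, spot_in, trace
def world(cal,u,v,d):
    p=cv2.undistortPoints(np.array([[[u,v]]],float),np.array(cal['mtx'],float),np.array(cal['dist_coeffs'],float))[0,0]
    T=np.array(cal['T']);return T[:3,:3]@np.array([p[0]*d,p[1]*d,d])+T[:3,3]
def cloud(cal,dep):
    h,w=dep.shape;g=np.stack(np.meshgrid(np.arange(w),np.arange(h)),-1).reshape(-1,1,2).astype(float)
    p=cv2.undistortPoints(g,np.array(cal['mtx'],float),np.array(cal['dist_coeffs'],float))[:,0]
    d=dep.reshape(-1,1);T=np.array(cal['T'])
    return (np.hstack([p*d,d])@T[:3,:3].T+T[:3,3]).reshape(h,w,3)
E
python3 - <<'E'
from h import *
for n in ['top','scene']:
    im,d=capture(n);cv2.imwrite(f'pics/{n}0.png',im[...,::-1]);np.savez(f'{n}0.npz',im=im,d=d)
    c=get_calibration(n);print(n,np.round(c['T'],3).tolist(),np.round(c['mtx'],1).tolist())
print(status.read_state())
E
```

```text
top [[-0.011, -0.994, 0.109, 486.902], [-1.0, 0.013, 0.019, 52.43], [-0.02, -0.109, -0.994, 948.109], [0.0, 0.0, 0.0, 1.0]] [[514.0, 0.0, 303.2], [0.0, 514.0, 199.9], [0.0, 0.0, 1.0]]
scene [[0.738, 0.407, -0.538, 1012.508], [0.674, -0.461, 0.577, -404.238], [-0.013, -0.788, -0.615, 559.013], [0.0, 0.0, 0.0, 1.0]] [[424.9, 0.0, 317.0], [0.0, 424.9, 195.3], [0.0, 0.0, 1.0]]
{'t': 0.1, 'joint_positions': array([ 1.57408874e+00,  3.59322136e-01,  1.11386534e-02, -3.34478036e-04,
       -1.22405983e+00, -2.88114938e-01]), 'dq': array([-0.00018769, -0.00246766, -0.00091951,  0.00102682,  0.00101972,
       -0.00132179]), 'effort': array([-8.97262544e-04, -5.84769309e+01,  2.94104004e+01,  6.95451558e+00,
       -3.19021543e-03,  9.81219500e-06]), 'tcp_pos': array([189.54519289, 647.3609656 , 208.14310813]), 'eef_rot': array([-3.14148294e+00, -1.47670178e-03, -1.85573282e+00]), 'ft_force': array([ 0.45474597, -0.38563791, -0.2695539 ]), 'torque': array([-0.04539133,  0.04742745, -0.01182545]), 'opening': 0.9984435572943426}
```

View pics/top0.png

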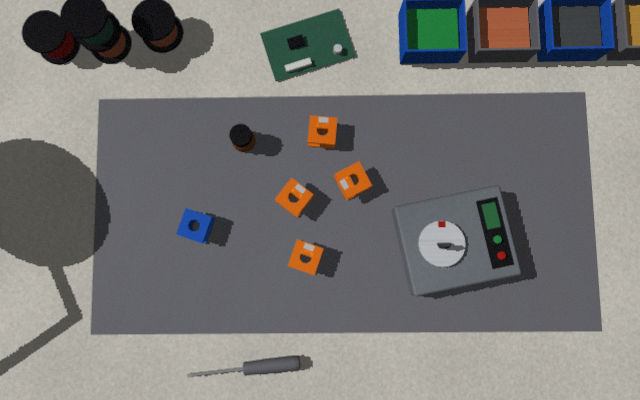

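View pics/scene0.png

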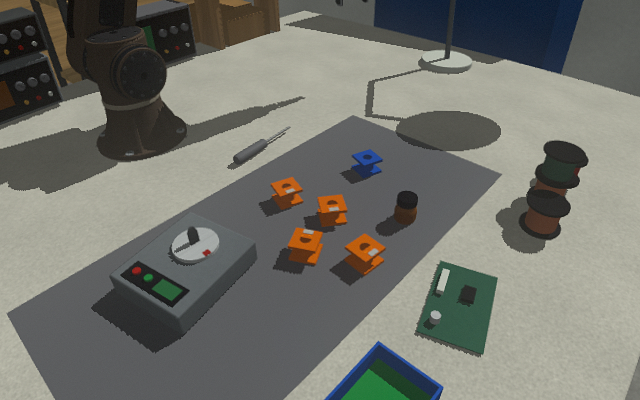

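```bash
python3 - <<'E'
from h import *
z=np.load('top0.npz');im,d=z['im'],z['d'];c=get_calibration('top');P=cloud(c,d)
hsv=cv2.cvtColor(im,cv2.COLOR_RGB2HSV)
for (u,v) in [(322,131),(353,181),(294,197),(306,257),(195,226)]:
    w=P[v-22:v+22,u-22:u+22];zz=w[...,2]
    m=np.abs(zz-36)<5
    q=w[m][:,:2].astype(np.float32);r=cv2.minAreaRect(q)
    I=im[v-22:v+22,u-22:u+22].astype(int)
    wh=m&(I[...,2]>130)&(I[...,0]>130)
    wc=np.mean(w[wh][:,:2],0) if wh.sum() else np.zeros(2)
    e=wc-np.array(r[0])
    print(u,v,m.sum(),np.round(np.median(w[m][:,2]),1),[np.round(x,1) for x in r],'base dist',np.hypot(*r[0]).round(1),'white',wh.sum(),wc.round(1),'dir',np.degrees(np.arctan2(e[1],e[0])).round(1),np.hypot(*e).round(1))
# spindle
w=P[205:290,400:490];I=im[205:290,400:490].astype(int)
for lo in range(50,130,4):print(lo,((w[...,2]>=lo)&(w[...,2]<lo+4)).sum(),end=' ; ')
red=(I[...,0]>120)&(I[...,1]<60)&(I[...,2]<60);print('\nred',red.sum(),w[red].mean(0))
g=(I.min(-1)>150);print('white',g.sum(),np.median(w[g],0))
np.savez('top_p.npz',P=P)
a=cv2.resize(im[195:295,240:370][...,::-1],None,fx=5,fy=5,interpolation=cv2.INTER_CUBIC);cv2.imwrite('pics/c1.png',a)
a=cv2.resize(im[205:285,395:490][...,::-1],None,fx=7,fy=7,interpolation=cv2.INTER_CUBIC);cv2.imwrite('pics/c2.png',a)
E
```

```text
322 131 702 35.9 [array([715.8,  33.8]), array([50. , 50.6]), np.float64(83.9)] base dist 716.6 white 45 [734.3  32.2] dir -5.1 18.6
353 181 712 35.6 [array([624.1, -20.2]), array([50.6, 50.3]), np.float64(26.3)] base dist 624.5 white 46 [615.9  -2.7] dir 115.2 19.3
294 197 711 35.8 [array([594.3,  86.6]), array([50.6, 49.9]), np.float64(51.6)] base dist 600.6 white 48 [608.3  75.5] dir -38.4 17.8
306 257 729 35.9 [array([487.2,  66.9]), array([49.8, 50. ]), np.float64(70.2)] base dist 491.7 white 52 [504.1  60.8] dir -19.7 17.9
195 226 695 35.8 [array([545.3, 265.3]), array([51.1, 50. ]), np.float64(70.9)] base dist 606.4 white 0 [0. 0.] dir -154.1 606.4
50 2086 ; 54 1041 ; 58 594 ; 62 6 ; 66 3 ; 70 5 ; 74 3 ; 78 10 ; 82 20 ; 86 12 ; 90 15 ; 94 1 ; 98 0 ; 102 0 ; 106 0 ; 110 0 ; 114 0 ; 118 0 ; 122 0 ; 126 0 ; 
red 30 [ 539.89548364 -168.59672096   58.47292037]
white 1412 [ 509.16870241 -163.35038514   57.51217129]
```

View pics/c1.png

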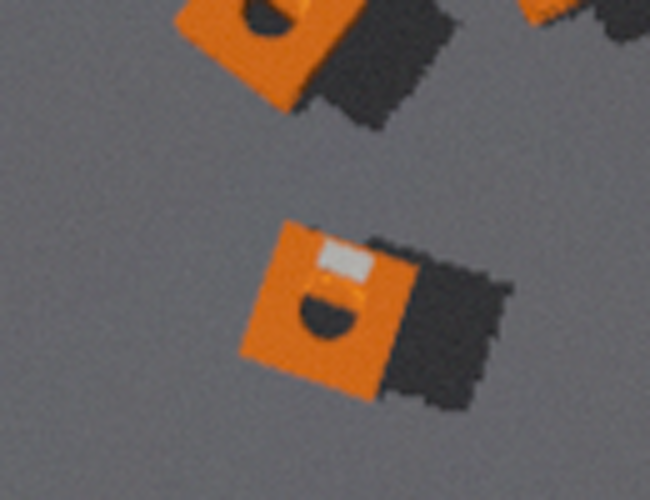

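View pics/c2.png

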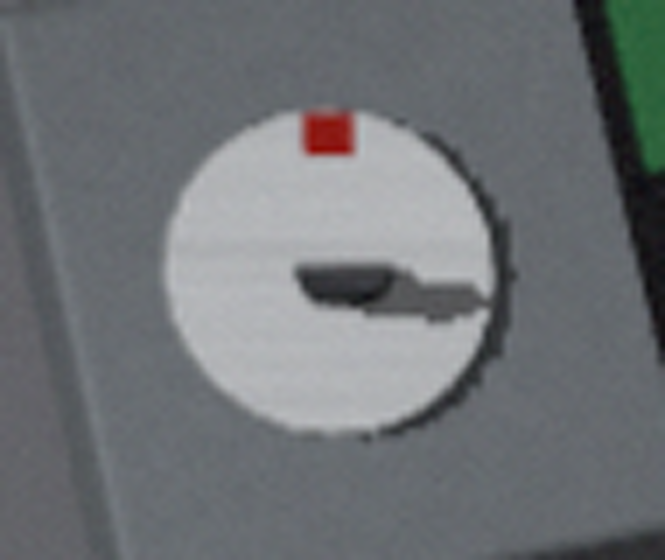

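Top picture: there are four orange formers, at (322,131), (353,181), (294,197) and (306,257). The one at (306,257) is 492 mm from the base and the next nearest is at 601 mm, so that's the target. The crop confirms its white bar and D-bore. Next I'll measure the spindle accurately in both cameras.

```bash
cat > m.py <<'E'
from h import *
def planepts(cal,uv,Z):
    p=cv2.undistortPoints(uv.reshape(-1,1,2).astype(float),np.array(cal['mtx'],float),np.array(cal['dist_coeffs'],float))[:,0]
    T=np.array(cal['T']);r=np.c_[p,np.ones(len(p))]@T[:3,:3].T;o=T[:3,3]
    return o+r*((Z-o[2])/r[:,2])[:,None]
def disc(n,im,box,Z):
    c=get_calibration(n);u0,v0,u1,v1=box
    I=im[v0:v1,u0:u1].astype(int)
    hs=cv2.cvtColor(im[v0:v1,u0:u1],cv2.COLOR_RGB2HSV)
    red=(I[...,0]>110)&(I[...,1]<70)&(I[...,2]<70)
    wh=(I.min(-1)>140)|red
    k,l,s,_=cv2.connectedComponentsWithStats(wh.astype(np.uint8))
    b=1+np.argmax(s[1:,4]);m=(l==b).astype(np.uint8)
    cs,_=cv2.findContours(m,cv2.RETR_EXTERNAL,cv2.CHAIN_APPROX_NONE)
    ct=max(cs,key=cv2.contourArea);h=cv2.convexHull(ct)[:,0]
    # fill, contour pixels
    W=planepts(c,ct[:,0]+[u0,v0],Z)[:,:2]
    e=cv2.fitEllipse(W.astype(np.float32))
    mc,rad=cv2.minEnclosingCircle(W.astype(np.float32))
    vv,uu=np.nonzero(red&(m>0)); R=planepts(c,np.c_[uu+u0,vv+v0],Z)[:,:2]
    rc=R.mean(0)
    dd=rc-np.array(e[0])
    print(n,'ell',np.round(e[0],1),np.round(e[1],1),'enc',np.round(mc,1),round(rad,1),'red',len(R),rc.round(1),'yaw',np.degrees(np.arctan2(dd[1],dd[0])).round(1),np.hypot(*dd).round(1))
    return e[0]
E
python3 - <<'E'
from m import *
zt=np.load('top0.npz');zs=np.load('scene0.npz')
P=np.load('top_p.npz')['P']; w=P[205:290,400:490];g=zt['im'][205:290,400:490].min(-1)>160
print('face z top',np.percentile(w[g][:,2],[10,50,90]))
cs=get_calibration('scene');Q=cloud(cs,zs['d']);ws=Q[220:270,160:225];gs=zs['im'][220:270,160:225].min(-1)>140
print('face z scene',np.percentile(ws[gs][:,2],[10,50,90]))
disc('top',zt['im'],(405,208,480,280),58)
disc('scene',zs['im'],(160,218,228,272),58)
# spindle top pts
for n,A in (('top',w),('scene',ws)):
    s=A[(A[...,2]>86)&(A[...,2]<96)];print(n,'spindle top',len(s),s.mean(0).round(1),s.min(0).round(1),s.max(0).round(1))
    s=A[(A[...,2]>66)&(A[...,2]<96)];r=cv2.minAreaRect(s[:,:2].astype(np.float32));print(r)
# housing top yaw
m=(np.abs(P[...,2]-50)<3);m[:, :390]=0;m[:,525:]=0;m[:180]=0;m[300:]=0
print('housing',cv2.minAreaRect(P[m][:,:2].astype(np.float32)))
# former in scene
m=(np.abs(Q[...,2]-36)<4)
sub=np.zeros_like(m);sub[170:212,265:308]=1
q=Q[m&sub];print('former scene',cv2.minAreaRect(q[:,:2].astype(np.float32)),np.median(q[:,2]))
E
```

```text
face z top [55.49211277 57.5170468  59.5484511 ]
face z scene [56.78479194 58.11829903 59.36493932]
top ell [ 507.4 -166.2] [73.6 76.3] enc [ 507.1 -167.2] 40.0 red 32 [ 540.2 -168.9] yaw -4.8 33.0
scene ell [ 509.  -168.2] [73.  74.6] enc [ 507.4 -168.4] 39.8 red 28 [ 540.5 -168.8] yaw -1.0 31.5
top spindle top 28 [ 504.2 -166.9   90.2] [ 501.5 -173.7   86.2] [ 506.6 -161.2   94. ]
((503.4278869628906, -168.4300537109375), (18.12299156188965, 9.873358726501465), 89.15755462646484)
scene spindle top 29 [ 506.9 -169.4   89.3] [ 503.7 -175.    86. ] [ 510.6 -162.9   92.1]
((507.1270446777344, -168.48098754882812), (16.956188201904297, 6.932584762573242), 88.96292877197266)
housing ((513.0287475585938, -196.78475952148438), (158.60594177246094, 189.53565979003906), 11.01915168762207)
former scene ((487.5425109863281, 67.05132293701172), (50.92203140258789, 54.47039031982422), 70.83392333984375) 35.90304160532514
```

```bash
python3 - <<'E'
from m import *
from scipy.optimize import minimize
def proj(c,X):
    T=np.linalg.inv(np.array(c['T']));rv=cv2.Rodrigues(T[:3,:3])[0]
    return cv2.projectPoints(X.astype(float),rv,T[:3,3],np.array(c['mtx'],float),np.array(c['dist_coeffs'],float))[0][:,0]
a=np.linspace(0,2*np.pi,120,endpoint=False)
for n,box in (('top',(405,208,480,280)),('scene',(160,218,228,272))):
    im=np.load(n+'0.npz')['im'];c=get_calibration(n);u0,v0,u1,v1=box
    I=im[v0:v1,u0:u1].astype(float)
    red=(I[...,0]>110)&(I[...,1]<70)&(I[...,2]<70)
    g=I.min(-1);g[red]=200
    for Z in (58,):
      def cost(p):
        X=np.c_[p[0]+p[2]*np.cos(a),p[1]+p[2]*np.sin(a),np.full(120,Z)]
        uv=proj(c,X)-[u0,v0]; cen=uv.mean(0)
        ins=cen+(uv-cen)*(1-1.2/np.linalg.norm(uv-cen,axis=1))[:,None]; out=cen+(uv-cen)*(1+1.2/np.linalg.norm(uv-cen,axis=1))[:,None]
        s=lambda q:np.clip(cv2.remap(g.astype(np.float32),q[:,0].astype(np.float32)[None],q[:,1].astype(np.float32)[None],cv2.INTER_LINEAR)[0],90,200)
        return -np.mean(np.clip(s(ins)-s(out),0,60))
      best=min((minimize(cost,[507+dx,-168+dy,40],method='Nelder-Mead',options=dict(initial_simplex=np.array([[507+dx,-168+dy,40],[509+dx,-168+dy,40],[507+dx,-166+dy,40],[507+dx,-168+dy,39]]))) for dx in(-1,1) for dy in (-1,1)),key=lambda r:r.fun)
      vv,uu=np.nonzero(red);R=planepts(c,np.c_[uu+u0,vv+v0],Z)[:,:2].mean(0);dd=R-best.x[:2]
      print(n,Z,best.x.round(2),best.fun.round(1),'red yaw',np.degrees(np.arctan2(dd[1],dd[0])).round(1))
    # spindle top dark face
E
python3 - <<'E'
from h import *
# dark spindle top face crop scene
im=np.load('scene0.npz')['im'];cv2.imwrite('pics/c3.png',cv2.resize(im[215:275,160:230][...,::-1],None,fx=9,fy=9,interpolation=cv2.INTER_CUBIC))
E
```

```text
top 58 [ 506.46 -167.44   39.48] -58.3 red yaw -2.5
scene 58 [ 507.11 -168.83   40.02] -53.6 red yaw 0.1
```

View pics/c3.png

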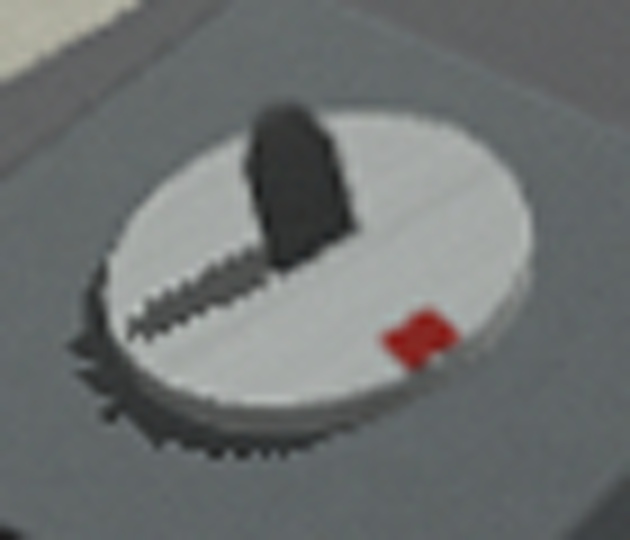

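Emit:
arm_command --targets '[0.4,-0.38,0,0,0,0,0.98,-0.93,0,0,0,0,0.98,-0.93,0,0,0,0]' --grip 0 --grip_force 40

```text
t: 0.4
tcp_pos: [240.1, 547.9, 208.9]
eef_rot: [3.142, -0.002, -1.857]
ft_force: [0.8, 0.8, 0.9]
opening: 1.002
```

Emit:
arm_command --targets '[0.4,-0.38,0,0,0,0,0.8,-0.76,0,0,0,0,0.98,-0.93,0,0,0,0]'

```text
t: 0.7
tcp_pos: [289.1, 452.6, 209.0]
eef_rot: [3.141, -0.001, -1.857]
ft_force: [0.2, 1.0, 0.1]
opening: 1.0
```

Emit:
arm_command --targets '[0.4,-0.38,0,0,0,0,0.8,-0.76,0,0,0,0,0.98,-0.93,0,0,0,0]'

```text
t: 1.0
tcp_pos: [338.4, 356.9, 209.0]
eef_rot: [3.141, -0.0, -1.857]
ft_force: [0.4, 0.5, 1.4]
opening: 0.998
```

Emit:
arm_command --targets '[0.4,-0.38,0,0,0,0,0.8,-0.76,0,0,0,0,0.98,-0.93,0,0,0,0]'

```text
t: 1.3
tcp_pos: [387.8, 260.9, 209.0]
eef_rot: [3.141, -0.0, -1.857]
ft_force: [1.3, 0.9, 0.3]
opening: 0.999
```

Emit:
arm_command --targets '[0.4,-0.38,0,0,0,0,0.8,-0.76,0,0,0,0,0.98,-0.93,0,0,0,0.039]'

```text
t: 1.6
tcp_pos: [437.3, 164.8, 209.0]
eef_rot: [3.142, -0.0, -1.919]
ft_force: [0.7, 0.4, 0.6]
opening: 0.999
```

```bash
cat > g.py <<'E'
from h import *
from scipy.spatial.transform import Rotation as Ro
def go(x,y,z,yaw):
    s=status.read_state();R=Ro.from_euler('xyz',s['eef_rot'])
    d=R.inv().apply(np.array([x,y,z])-s['tcp_pos'])
    rv=(R.inv()*Ro.from_euler('xyz',[np.pi,0,np.radians(yaw)])).as_rotvec(degrees=True)
    print('t',s['t'],'tcp',s['tcp_pos'].round(1),'rpy',np.degrees(s['eef_rot']).round(2),'shift/80',(d/80).round(3),'turn/90',(rv/90).round(3),'op',round(s['opening'],3),'F',s['ft_force'].round(1))
E
python3 -c "
from g import *
go(487.3,67,100,-109.8)"
```

```text
t 1.6 tcp [437.3 164.8 209. ] rpy [ 1.8000e+02 -2.0000e-02 -1.0993e+02] shift/80 [ 0.936 -1.005  1.363] turn/90 [ 0.    -0.    -0.001] op 0.999 F [0.7 0.4 0.6]
```

Emit:
arm_command --targets '[0.35,-0.37,0.3,0,0,0,0.7,-0.74,0.6,0,0,0,0.93,-0.99,1,0,0,0,0.93,-0.99,1,0,0,0,0.93,-0.99,1,0,0,0]'

```text
t: 2.1
tcp_pos: [485.8, 69.5, 128.3]
eef_rot: [3.14, -0.002, -1.919]
ft_force: [0.6, 0.8, -0.1]
opening: 1.0
```

```bash
python3 -c "
from g import *
go(487.3,67,60,-109.8)
go(487.3,67,6,-109.8)
im,d=capture('scene');cv2.imwrite('pics/s1.png',im[...,::-1])"
```

```text
t 2.1 tcp [485.8  69.5 128.3] rpy [ 1.7993e+02 -1.0000e-01 -1.0992e+02] shift/80 [ 0.022 -0.03   0.854] turn/90 [ 0.001 -0.001 -0.001] op 1.0 F [ 0.6  0.8 -0.1]
t 2.1 tcp [485.8  69.5 128.3] rpy [ 1.7993e+02 -1.0000e-01 -1.0992e+02] shift/80 [ 0.021 -0.031  1.529] turn/90 [ 0.001 -0.001 -0.001] op 1.0 F [ 0.6  0.8 -0.1]
```

View pics/s1.png

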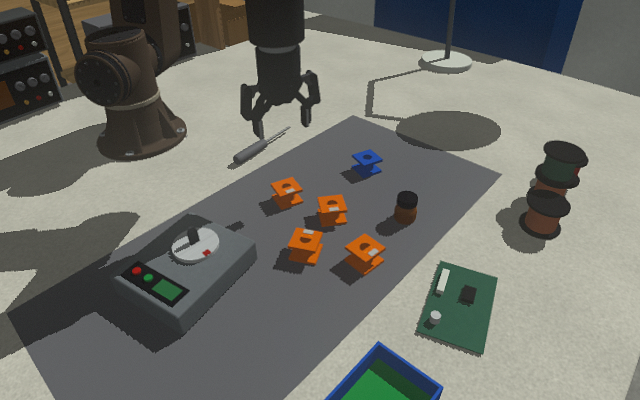

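The gripper is about (280,120) in the picture, above the target former at (287,190), and nothing is in the way. I'm lowering it.

Emit:
arm_command --targets '[0.02,-0.03,0.3,0,0,0,0.02,-0.03,0.6,0,0,0,0.02,-0.03,0.85,0,0,0,0.02,-0.03,0.85,0,0,0,0.02,-0.03,0.85,0,0,0]'

```text
t: 2.65
tcp_pos: [488.2, 69.0, 62.2]
eef_rot: [-3.141, 0.001, -1.915]
ft_force: [0.5, 1.1, 0.6]
opening: 1.004
```

```bash
python3 -c "
from g import *
go(487.3,67,6,-109.8)"
```

```text
t 2.65 tcp [488.2  69.   62.2] rpy [-1.7994e+02  4.0000e-02 -1.0973e+02] shift/80 [0.028 0.003 0.702] turn/90 [-0.001  0.     0.001] op 1.004 F [0.5 1.1 0.6]
```

Emit:
arm_command --targets '[0.02,0,0.2,0,0,0,0.02,0,0.4,0,0,0,0.02,0,0.6,0,0,0,0.02,0,0.68,0,0,0,0.02,0,0.68,0,0,0,0.02,0,0.68,0,0,0]'

```text
t: 3.25
tcp_pos: [487.8, 66.9, 7.7]
eef_rot: [-3.14, 0.001, -1.916]
ft_force: [0.4, 0.8, -0.5]
opening: 1.0
```

```bash
python3 -c "
from g import *
go(487.3,67,6,-109.8)
im,d=capture('scene');cv2.imwrite('pics/s2.png',cv2.resize(im[100:240,200:400][...,::-1],None,fx=4,fy=4,interpolation=cv2.INTER_CUBIC))"
```

```text
t 3.25 tcp [487.8  66.9   7.7] rpy [-1.7993e+02  6.0000e-02 -1.0979e+02] shift/80 [0.001 0.006 0.022] turn/90 [-0.001  0.001  0.   ] op 1.0 F [ 0.4  0.8 -0.5]
```

View pics/s2.png

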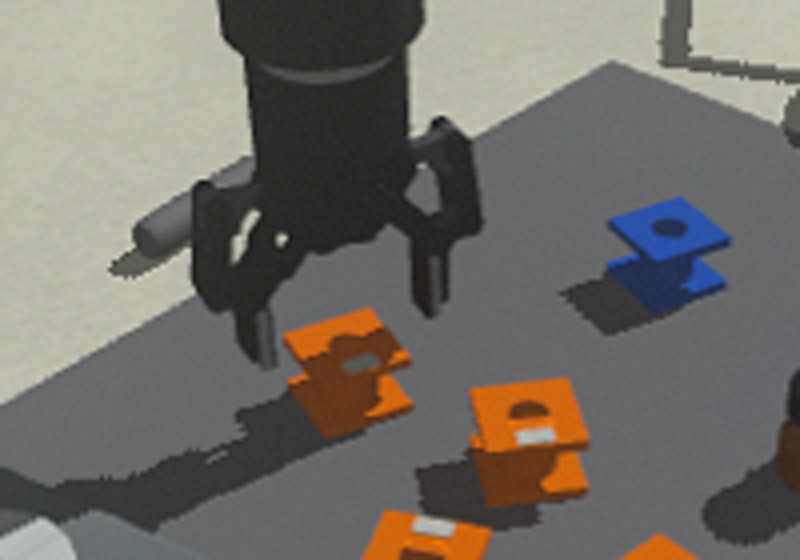

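Emit:
arm_command --targets '[0,0,0.06,0,0,0,0,0,0.06,0,0,0]'

```text
t: 3.5
tcp_pos: [486.9, 66.4, 1.8]
eef_rot: [-3.142, 0.0, -1.917]
ft_force: [0.5, 0.4, -0.1]
opening: 0.999
```

Emit:
arm_command --targets '[0,0,0,0,0,0,0,0,0,0,0,0,0,0,0,0,0,0,0,0,0,0,0,0,0,0,0,0,0,0,0,0,0,0,0,0,0,0,0,0,0,0,0,0,0,0,0,0]' --grip 1 --grip_force 40

```text
t: 4.3
tcp_pos: [487.1, 66.4, 2.2]
eef_rot: [-3.141, 0.0, -1.917]
ft_force: [-1.5, -0.4, 5.3]
opening: 0.57
```

```bash
python3 -c "
from g import *
go(487.3,67,100,-109.8)
im,d=capture('scene');cv2.imwrite('pics/s3.png',cv2.resize(im[100:240,200:400][...,::-1],None,fx=4,fy=4,interpolation=cv2.INTER_CUBIC))"
```

```text
t 4.3 tcp [487.1  66.4   2.2] rpy [-179.99    0.   -109.82] shift/80 [-0.009 -0.    -1.222] turn/90 [-0.  0. -0.] op 0.57 F [-1.5 -0.4  5.3]
```

View pics/s3.png

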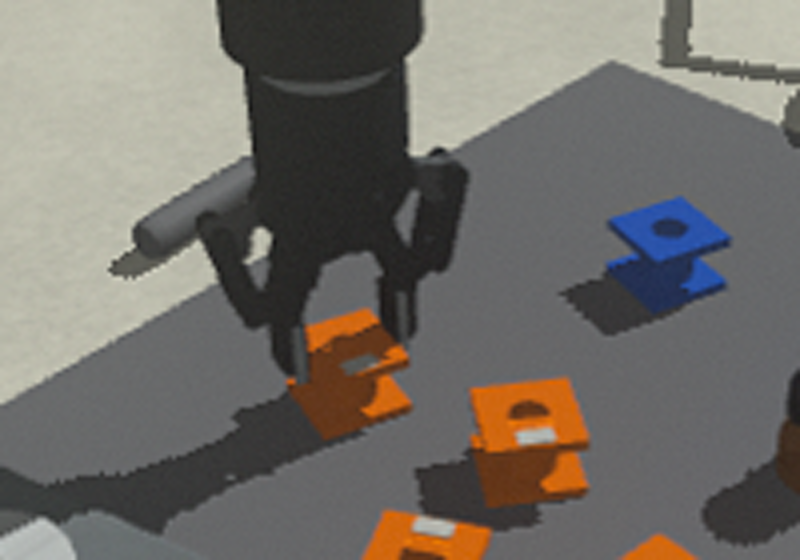

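Emit:
arm_command --targets '[0,0,-0.15,0,0,0,0,0,-0.4,0,0,0,0,0,-0.7,0,0,0,0,0,-1,0,0,0]'

```text
t: 4.75
tcp_pos: [486.6, 66.2, 82.4]
eef_rot: [3.141, -0.001, -1.917]
ft_force: [0.3, 0.6, -1.3]
opening: 0.57
```

Emit:
arm_command --targets '[0,0,-0.3,0,0,-0.05,0,0,-0.6,0,0,-0.1,0,0,-0.7,0,0,-0.16,0,0,-0.7,0,0,-0.206,0,0,-0.7,0,0,-0.206,0,0,-0.7,0,0,-0.206]'

```text
t: 5.35
tcp_pos: [486.7, 66.3, 137.6]
eef_rot: [3.141, -0.0, -1.596]
ft_force: [-0.1, -0.5, -1.4]
opening: 0.567
```

```bash
python3 -c "
from g import *
go(507,-168.1,138,-91.3)
for n in ('scene','top'):
    im,d=capture(n);cv2.imwrite(f'pics/{n}4.png',im[...,::-1])"
```

```text
t 5.35 tcp [486.7  66.3 137.6] rpy [ 1.7997e+02 -1.0000e-02 -9.1420e+01] shift/80 [ 2.922 -0.326 -0.005] turn/90 [ 0.    -0.    -0.001] op 0.567 F [-0.1 -0.5 -1.4]
```

View pics/scene4.png

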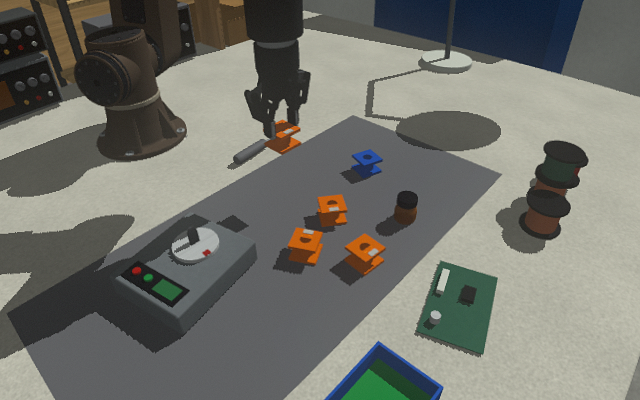

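View pics/top4.png

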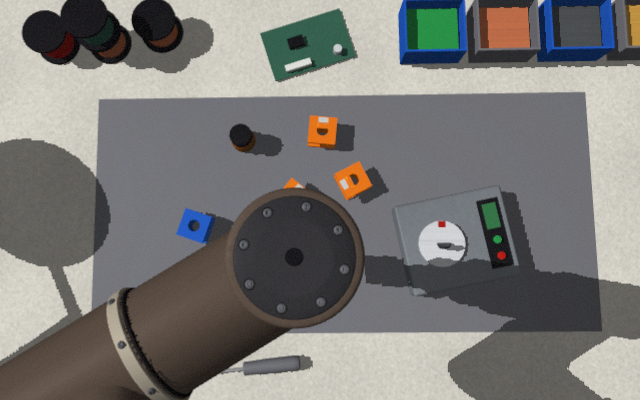

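The former is held level at (285,135) in the scene picture. The arm blocks the top camera here, so I'll use the scene camera to compare former and spindle.

Emit:
arm_command --targets '[0.3,-0.03,0,0,0,0,0.65,-0.07,0,0,0,0,0.97,-0.11,0,0,0,0]'

```text
t: 5.75
tcp_pos: [493.9, -12.2, 137.5]
eef_rot: [3.141, -0.0, -1.594]
ft_force: [1.3, 0.2, -0.2]
opening: 0.567
```

Emit:
arm_command --targets '[0.35,-0.04,0,0,0,0,0.7,-0.08,0,0,0,0,0.97,-0.11,0,0,0,0]'

```text
t: 6.05
tcp_pos: [500.9, -90.6, 137.4]
eef_rot: [3.141, -0.0, -1.595]
ft_force: [0.9, 0.3, 0.3]
opening: 0.562
```

Emit:
arm_command --targets '[0.35,-0.04,0,0,0,0,0.7,-0.08,0,0,0,0,0.97,-0.106,0,0,0,0,0.97,-0.106,0,0,0,0,0.97,-0.106,0,0,0,0,0.97,-0.106,0,0,0,0]'

```text
t: 6.65
tcp_pos: [507.7, -166.6, 137.6]
eef_rot: [3.141, 0.0, -1.594]
ft_force: [-0.2, 0.2, -0.2]
opening: 0.571
```

```bash
python3 -c "
from g import *
go(507,-168.1,138,-91.3)
im,d=capture('scene');cv2.imwrite('pics/s5.png',cv2.resize(im[120:280,100:290][...,::-1],None,fx=4,fy=3.7,interpolation=cv2.INTER_CUBIC));np.savez('s5.npz',im=im,d=d)
c=get_calibration('scene');Q=cloud(c,d)
h=cv2.cvtColor(im,cv2.COLOR_RGB2HSV);m=(h[...,0]<20)&(h[...,1]>150)&(im[...,0]>90);m[:, 290:]=0
q=Q[m];q=q[(abs(q[:,0]-507)<60)&(abs(q[:,1]+168)<60)]
print(len(q),np.histogram(q[:,2],bins=np.arange(120,190,3)))
"
```

```text
t 6.65 tcp [ 507.7 -166.6  137.6] rpy [179.97   0.   -91.31] shift/80 [ 0.019  0.008 -0.005] turn/90 [ 0.  0. -0.] op 0.571 F [-0.2  0.2 -0.2]
1077 (array([  0,   0,   0,   0,   1,  19, 202, 173,  28,  26,  19,  18,   5,
         2,  19,  63, 227, 249,   0,   0,   0,   0,   0]), array([120, 123, 126, 129, 132, 135, 138, 141, 144, 147, 150, 153, 156,
       159, 162, 165, 168, 171, 174, 177, 180, 183, 186, 189]))
```

View pics/s5.png

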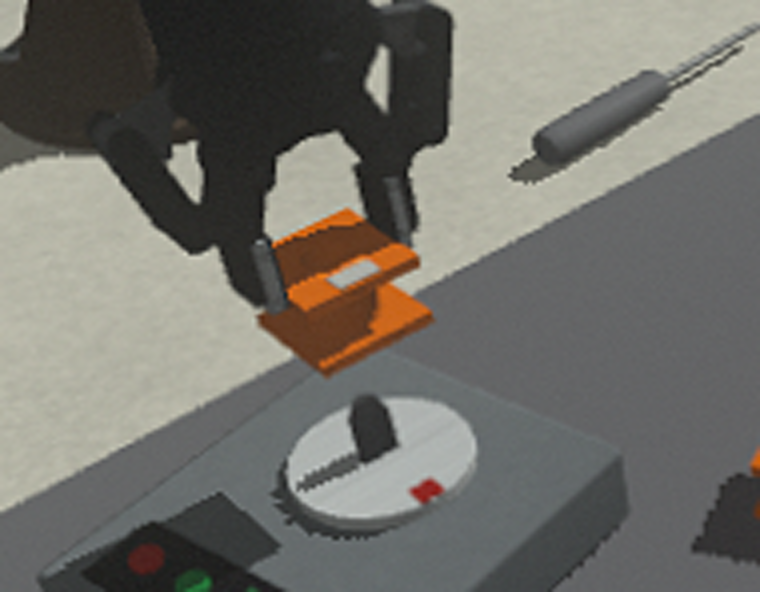

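```bash
cat > fit.py <<'E'
from m import *
from scipy.optimize import minimize
def proj(c,X):
    T=np.linalg.inv(np.array(c['T']));rv=cv2.Rodrigues(T[:3,:3])[0]
    return cv2.projectPoints(X.astype(float),rv,T[:3,3],np.array(c['mtx'],float),np.array(c['dist_coeffs'],float))[0][:,0]
S=6
def fitf(im,c,box,p0):
    u0,v0,u1,v1=box
    I=cv2.resize(im[v0:v1,u0:u1],None,fx=S,fy=S,interpolation=cv2.INTER_CUBIC)
    h=cv2.cvtColor(I,cv2.COLOR_RGB2HSV)
    org=(h[...,0]<20)&(h[...,1]>140)&(I[...,0]>75)
    f=I.astype(int);wh=(f.min(-1)>125)&(f.max(-1)-f.min(-1)<45)
    dark=(f.max(-1)<75)&~org
    cv2.imwrite('pics/mask.png',np.dstack([dark*255,org*255,wh*255]).astype(np.uint8))
    a=np.linspace(0,2*np.pi,40)
    def cost(p):
        x,y,z,yw=p;cs,sn=np.cos(np.radians(yw)),np.sin(np.radians(yw))
        def hull(L):
            L=np.array(L,float);W=np.c_[x+cs*L[:,0]-sn*L[:,1],y+sn*L[:,0]+cs*L[:,1],z+L[:,2]]
            uv=(proj(c,W)-[u0,v0]+.5)*S-.5
            return cv2.convexHull(np.round(uv*16).astype(np.int32))
        r=np.zeros(org.shape,np.uint8)
        for z0 in (0,30):
            cv2.fillConvexPoly(r,hull([(i,j,k) for i in(-25,25) for j in(-25,25) for k in(z0,z0+6)]),1,shift=4)
        cv2.fillConvexPoly(r,hull([(16*np.cos(t),16*np.sin(t),k) for t in a for k in(3,33)]),1,shift=4)
        r=r>0
        whr=wh&r
        obj=org|whr
        # bar: white pixels inside render; centroid in former frame
        e=(org&~r).sum()+(r&~obj&~dark).sum()
        return e/S/S
    best=None
    for dy in(-2,2):
      s=np.array(p0,float)+[0,dy,0,0]
      sx=np.vstack([s,s+[3,0,0,0],s+[0,3,0,0],s+[0,0,3,0],s+[0,0,0,4]])
      r=minimize(cost,s,method='Nelder-Mead',options=dict(initial_simplex=sx,xatol=.02,fatol=.02,maxiter=400))
      print(r.x.round(2),round(r.fun,1))
      if best is None or r.fun<best.fun:best=r
    p=best.x
    vv,uu=np.nonzero(wh);W=planepts(c,np.c_[(uu+.5)/S-.5+u0,(vv+.5)/S-.5+v0],p[2]+36)[:,:2]-p[:2]
    cs,sn=np.cos(np.radians(p[3])),np.sin(np.radians(p[3]))
    L=np.c_[cs*W[:,0]+sn*W[:,1],-sn*W[:,0]+cs*W[:,1]];k=(abs(L)<25).all(1)&(L[:,0]>8)
    print('bar local',L[k].mean(0).round(2),k.sum()/S/S)
    return p
E
python3 - <<'E'
from fit import *
c=get_calibration('scene')
print('check on initial scene');fitf(np.load('scene0.npz')['im'],c,(262,168,312,218),(487.3,67,0,-19.8))
print('now');fitf(np.load('s5.npz')['im'],c,(155,165,215,225),(507.3,-167,136,-1.3))
E
```

```text
check on initial scene
[ 4.8597e+02  6.7260e+01 -1.2000e-01 -1.9590e+01] 38.8
[486.94  66.22   1.1  -19.82] 40.2
bar local [17.33  0.11] 20.805555555555554
now
[ 507.21 -166.67  137.17   -1.83] 105.4
[ 507.79 -166.91  137.65   -2.22] 106.5
bar local [19.57 -0.47] 42.94444444444445
```

View pics/mask.png

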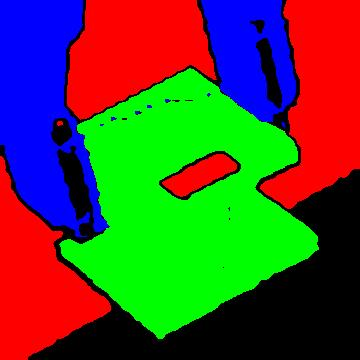

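Emit:
arm_command --targets '[0.017,0.006,0.15,0,0,0,0.017,0.006,0.3,0,0,0,0.017,0.006,0.45,0,0,0,0.017,0.006,0.48,0,0,0,0.017,0.006,0.48,0,0,0,0.017,0.006,0.48,0,0,0,0.017,0.006,0.48,0,0,0]'

```text
t: 7.4
tcp_pos: [507.7, -168.3, 99.8]
eef_rot: [-3.141, -0.0, -1.593]
ft_force: [-0.5, -0.3, 0.0]
opening: 0.573
```

```bash
python3 - <<'E'
from g import *
from fit import *
go(507,-168.1,60,-91.3)
im,d=capture('scene');cv2.imwrite('pics/s6.png',cv2.resize(im[120:280,100:290][...,::-1],None,fx=4,fy=3.7,interpolation=cv2.INTER_CUBIC))
fitf(im,get_calibration('scene'),(160,185,230,255),(507.3,-168,97,-1.3))
E
```

```text
t 7.4 tcp [ 507.7 -168.3   99.8] rpy [-179.95   -0.    -91.29] shift/80 [-0.003  0.009  0.498] turn/90 [-0.001 -0.     0.   ] op 0.573 F [-0.5 -0.3  0. ]
[ 507.13 -168.66   99.27   -1.23] 143.5
[ 506.56 -168.27   98.69   -2.08] 142.8
bar local [19.01 -0.6 ] 42.38888888888889
```

View pics/s6.png

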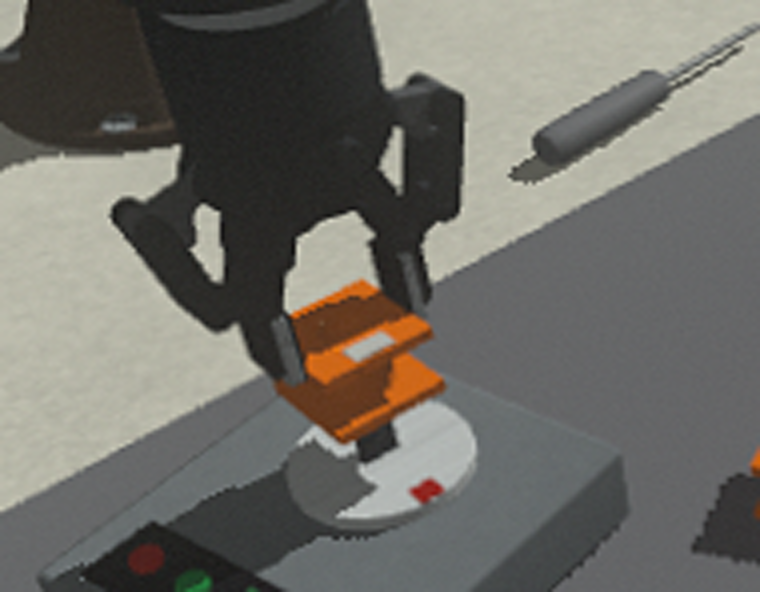

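The former sits directly over the spindle, with the white bar and red bar on the same side. The scene fit puts them within about 0.5 mm. I'll lower it slowly and watch the force.

Emit:
arm_command --targets '[0,0,0.04,0,0,0,0,0,0.08,0,0,0,0,0,0.12,0,0,0,0,0,0.16,0,0,0,0,0,0.16,0,0,0]'

```text
t: 7.95
tcp_pos: [506.9, -168.3, 86.0]
eef_rot: [3.141, 0.0, -1.593]
ft_force: [-0.3, -0.5, -1.0]
opening: 0.57
```

Emit:
arm_command --targets '[0,0,0.04,0,0,0,0,0,0.08,0,0,0,0,0,0.12,0,0,0,0,0,0.16,0,0,0,0,0,0.16,0,0,0]'

```text
t: 8.45
tcp_pos: [507.0, -168.3, 73.2]
eef_rot: [3.141, 0.0, -1.593]
ft_force: [0.2, 0.1, -1.2]
opening: 0.57
```

```bash
python3 - <<'E'
from g import *
go(507,-168.1,60,-91.3)
im,d=capture('scene');cv2.imwrite('pics/s7.png',cv2.resize(im[120:280,100:290][...,::-1],None,fx=4,fy=3.7,interpolation=cv2.INTER_CUBIC))
E
```

```text
t 8.45 tcp [ 507.  -168.3   73.2] rpy [179.95   0.   -91.29] shift/80 [-0.002 -0.     0.165] turn/90 [0.001 0.    0.   ] op 0.57 F [ 0.2  0.1 -1.2]
```

View pics/s7.png

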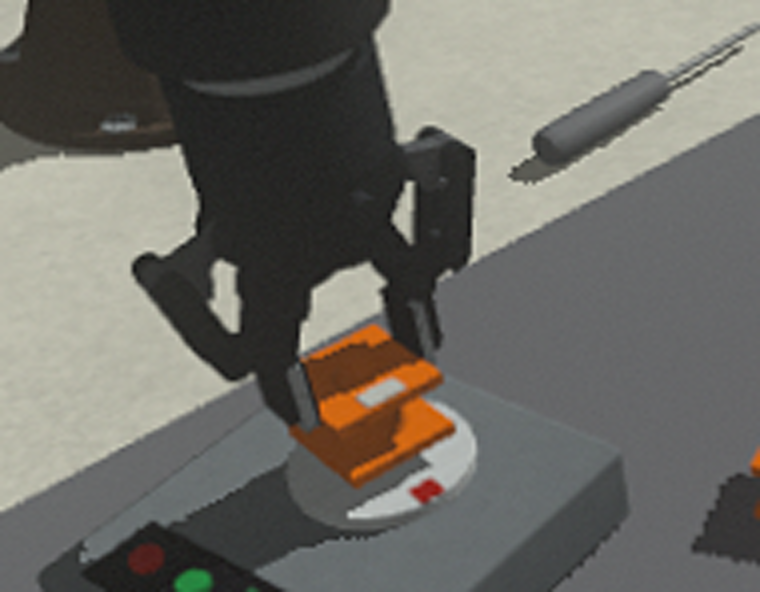

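Sliding on with no resistance. There are about 13 mm left, so I'll take most of that and then go in small steps until it touches.

Emit:
arm_command --targets '[0,0,0.04,0,0,0,0,0,0.08,0,0,0,0,0,0.12,0,0,0,0,0,0.14,0,0,0,0,0,0.14,0,0,0]'

```text
t: 9.0
tcp_pos: [507.1, -168.3, 62.3]
eef_rot: [3.141, -0.0, -1.593]
ft_force: [0.2, -0.2, -1.2]
opening: 0.57
```

Emit:
arm_command --targets '[0,0,0.01,0,0,0,0,0,0.02,0,0,0,0,0,0.02,0,0,0]'

```text
t: 9.3
tcp_pos: [507.3, -168.3, 61.0]
eef_rot: [3.142, 0.0, -1.593]
ft_force: [0.5, -0.5, -1.4]
opening: 0.566
```

Emit:
arm_command --targets '[0,0,0.01,0,0,0,0,0,0.01,0,0,0]'

```text
t: 9.5
tcp_pos: [507.4, -168.3, 60.3]
eef_rot: [-3.141, -0.0, -1.593]
ft_force: [0.2, 0.6, -0.3]
opening: 0.565
```

Emit:
arm_command --targets '[0,0,0.01,0,0,0,0,0,0.01,0,0,0]'

```text
t: 9.7
tcp_pos: [507.5, -168.3, 60.2]
eef_rot: [-3.141, -0.0, -1.593]
ft_force: [-2.8, 2.2, 7.7]
opening: 0.567
```

The former has touched the faceplate: 7.7 N upward at TCP z 60.2, which puts the underside at about 58. Releasing.

Emit:
arm_command --targets '[0,0,0,0,0,0,0,0,0,0,0,0,0,0,0,0,0,0,0,0,0,0,0,0,0,0,0,0,0,0,0,0,0,0,0,0,0,0,0,0,0,0]' --grip 0

```text
t: 10.4
tcp_pos: [507.3, -168.3, 59.4]
eef_rot: [3.142, -0.0, -1.593]
ft_force: [-0.3, -0.3, -0.1]
opening: 1.001
```

Emit:
arm_command --targets '[0,0,-0.1,0,0,0,0,0,-0.3,0,0,0,0,0,-0.6,0,0,0,0,0,-1,0,0,0,0,0,-1,0,0,0]'

```text
t: 10.9
tcp_pos: [510.1, -168.7, 144.3]
eef_rot: [-3.134, -0.001, -1.592]
ft_force: [-0.3, -0.8, 0.7]
opening: 0.996
```

Emit:
arm_command --targets '[-0.4,0,-0.4,0,0,0,-0.9,0,-0.8,0,0,0,-1,0,-0.8,0,0,0]'

```text
t: 11.2
tcp_pos: [511.6, -86.2, 208.1]
eef_rot: [-3.134, 0.001, -1.591]
ft_force: [-0.6, -0.4, -0.4]
opening: 1.002
```

Emit:
arm_command --targets '[-0.5,0,0,0,0,0,-1,0,0,0,0,0,-1,0,0,0,0,0,-1,0,0,0,0,0]'

```text
t: 11.6
tcp_pos: [510.7, -7.6, 203.3]
eef_rot: [3.141, -0.0, -1.591]
ft_force: [0.6, 0.2, -0.5]
opening: 0.998
```

```bash
python3 - <<'E'
from g import *
from fit import *
go(507,-168.1,60,-91.3)
im,d=capture('scene');cv2.imwrite('pics/s8.png',cv2.resize(im[120:280,100:290][...,::-1],None,fx=4,fy=3.7,interpolation=cv2.INTER_CUBIC))
it,dt=capture('top');cv2.imwrite('pics/t8.png',it[...,::-1])
P=cloud(get_calibration('top'),dt);Q=cloud(get_calibration('scene'),d)
for n,A,I in(('top',P,it),('scene',Q,im)):
    h=cv2.cvtColor(I,cv2.COLOR_RGB2HSV);m=(h[...,0]<20)&(h[...,1]>140)&(I[...,0]>75)&(abs(A[...,0]-507)<45)&(abs(A[...,1]+168)<45)&(A[...,2]>89)
    q=A[m];print(n,len(q),'top z',np.median(q[:,2]).round(1) if len(q) else None,cv2.minAreaRect(q[:,:2].astype(np.float32)) if len(q)>5 else '')
fitf(im,get_calibration('scene'),(165,200,235,265),(507.3,-168,58,-1.3))
E
```

```text
t 11.6 tcp [510.7  -7.6 203.3] rpy [179.99  -0.   -91.16] shift/80 [2.007 0.005 1.792] turn/90 [ 0.    -0.     0.002] op 0.998 F [ 0.6  0.2 -0.5]
top 0 top z None 
scene 579 top z 93.5 ((507.34722900390625, -169.0023193359375), (49.70977783203125, 51.99519729614258), 88.64032745361328)
[ 508.19 -168.64   58.25   -2.53] 111.3
[ 509.53 -169.22   59.49   -2.79] 113.7
bar local [16.03  0.58] 40.36111111111111
```

View pics/s8.png

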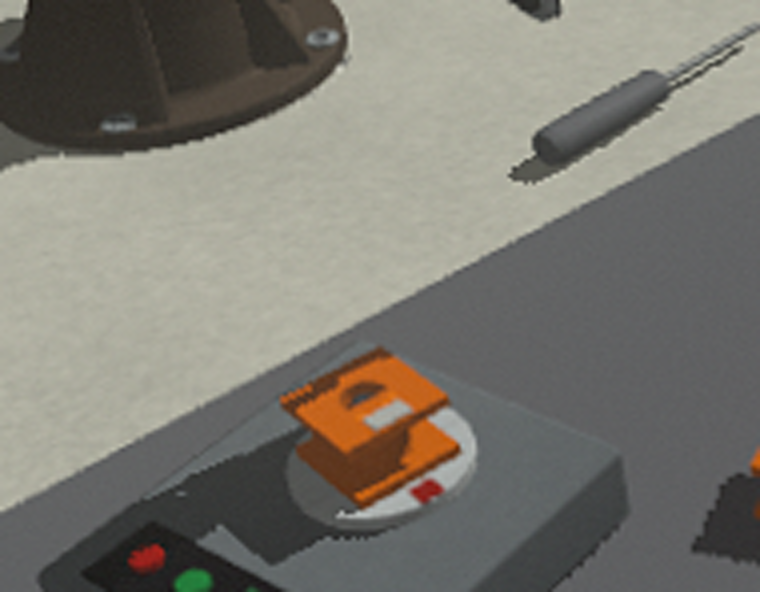

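View pics/t8.png

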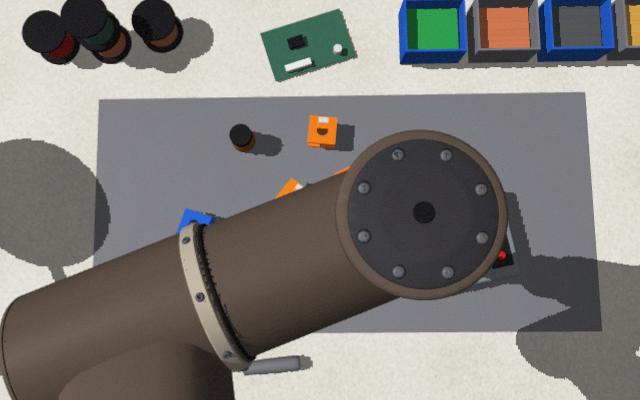

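The scene view shows it seated: the top is at 93.5 mm (expected 94) and the underside fit gives 58.3. I'll move the arm clear for one top view.

Emit:
arm_command --targets '[-0.5,0,0,0,0,0,-1,0,0,0,0,0]'

```text
t: 11.9
tcp_pos: [512.8, 70.6, 203.5]
eef_rot: [-3.142, -0.0, -1.597]
ft_force: [1.0, 0.7, 0.4]
opening: 0.998
```

Emit:
arm_command --targets '[-0.5,0,0,0,0,0,-1,0,0,0,0,0]'

```text
t: 12.1
tcp_pos: [514.6, 151.7, 203.4]
eef_rot: [-3.142, -0.0, -1.595]
ft_force: [0.5, 0.0, 1.1]
opening: 1.006
```

Emit:
arm_command --targets '[-0.5,0,0,0,0,0,-1,0,0,0,0,0,-1,0,0,0,0,0]'

```text
t: 12.4
tcp_pos: [517.0, 234.2, 202.8]
eef_rot: [3.142, -0.0, -1.592]
ft_force: [-0.1, -0.9, -0.6]
opening: 1.002
```

```bash
python3 - <<'E'
from g import *
it,dt=capture('top');cv2.imwrite('pics/t9.png',it[...,::-1])
A=cloud(get_calibration('top'),dt)
m=(abs(A[...,0]-507)<45)&(abs(A[...,1]+168)<45)&(A[...,2]>88)&(A[...,2]<100)
q=A[m];print(len(q),np.percentile(q[:,2],[5,50,95]).round(1),cv2.minAreaRect(q[:,:2].astype(np.float32)))
print(np.round(status.read_state()['dq'],3))
E
```

```text
886 [90.8 93.5 96.2] ((506.5736083984375, -168.10543823242188), (50.843727111816406, 49.358177185058594), 88.84709930419922)
[-0.034 -0.022 -0.024 -0.002 -0.003  0.017]
```

View pics/t9.png

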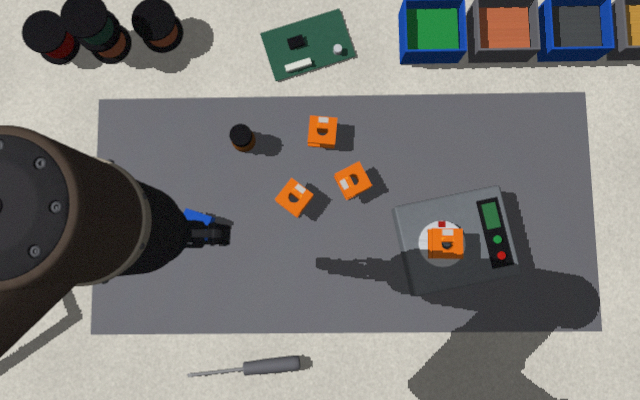

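The top view shows the former at (446,242), level and centred on the faceplate, with its white bar next to the red bar at (442,224). Everything else is where it was, so I'm handing in.

```bash
python3 -c "
from h import *
print(job.job_done(), status.read_state()['t'])"
```

```text
the job is handed in; nothing more can be done
the job is handed in; nothing more can be done
```

The orange former is on the winder spindle, fully home on the faceplate and released. I handed the job in at about 12.5 s of the 38 s allowed.

**What I did:** I took the orange former nearest the base (492 mm away; the next nearest was 601 mm). I gripped it across two flange edges and turned it about 18.5° to line up the flats. It slid down the spindle freely until it touched the faceplate with about 8 N, and I let go there.

**Last checks:**
- **Height:** both cameras put the top at 93.5 mm, where fully seated is about 94 mm.
- **Position:** the top camera puts the centre at (506.6, -168.1), within about 0.5 mm of my spindle estimate.
- **Turn:** the yaw is about -1.2°, against about -1.3° for the spindle, and the white bar sits next to the red bar.
- **Other things on the bench:** the jar and the other three orange formers look unmoved. The blue former was partly hidden under the raised gripper in the last picture, and the arm never came near it at low height.

**Disagreement:** the scene-camera outline fits of the released former were rougher. They were 1–3 mm off in x with a yaw of about -2.7°, but the depth readings and the top view did not show that offset.

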